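# Fit and tug-test a port plug on a tinting manifold

## Robot

A 6-joint arm with a two-finger parallel gripper is mounted at the origin on the work surface. World frame = base frame: x ahead of the robot, y to its left, z up, the work surface at z = 0. Lengths are in mm, angles in degrees, forces in N, time in s.
With the tool pointing down it reaches from about 300 to 850 mm from the base axis. Payload 4.2 kg.
Tool frame: the origin (TCP) lies at the very end of the fingers, on their centre line; the grasp point (between the pads) lies 19 mm behind it; z points along the fingers, y is the line along which they close (so a half turn about z gives the same grasp; the last joint's range is limited). The gripper opens to 91 mm and grips with 3 to 60 N. Pads are 32 mm wide; open, the fingers measure 118 mm over their backs; the gripper's body (76 mm by 178 mm) begins 60 mm behind the grasp point.
Start: joints at [66.005, 18.312, 89.639, -0, 72.044, -1.146], TCP at [223.284, 529.894, 213.976] pointing down, gripper open.
Joint ranges: [-177.97, 177.97], [-48.28, 115.42], [12.27, 149.76], [-77.06, 257.06], [2.81, 150.46], [-146.56, 146.56]. Speed limits (degrees/s): [147.25, 147.25, 180, 180, 180, 180].

## Interface

Orientations are given as [roll, pitch, yaw] about the fixed x, y, z axes, in that order (R = Rz(yaw) Ry(pitch) Rx(roll)).
In Python, from workcell import env, eyes gives the robot as it stands.
- The arm moves only by the tool send_rows, never from a script. Its argument "targets" is text: rows parted by semicolons, each of 7 numbers parted by spaces: the shift along the tool's x, y, z in m, then the turn, a rotation vector about the tool's x, y, z in degrees, then the opening in per cent of the stroke, from 0 (shut) to 100 (fully open). A call has 1 to 12 rows; each row is the pose to reach, as a shift and turn from the pose commanded when the call began, along the tool's axes at that moment; what a row does not reach only later rows make up. A row lasts 1/12 s, in which the tool goes at most 41.7 mm and 7.16 degrees, less where a joint would pass 70% of its speed; a pose out of reach is approached as far as the arm can. A call with a gripper value outside its range is refused whole. The fingers move at their own pace and stop on an object; "grip_force" is the grip in N (left out, the last holds). Time passes only in rows, so rows that repeat a pose let the fingers close. It gives the time, the measured TCP pose, the force, the opening and the grip force at its end, in the units of the state.
- env.state(): the state, without advancing time (a new reading comes with each control period).
- eyes.grab_frame(name): name is "side" or "top"; returns a dict with "image" (420x560x3 uint8, blue, green, red), "fovy" (degrees; the focal length in pixels is half the picture's height over the tangent of half this angle, whatever the lens; pixels are square), "cx", "cy" (the principal point, pixels), "D" ([k1, k2, p1, p2, k3] as OpenCV has them; the pictures are not rectified), "eye" and "attitude" of the camera in the world. Camera axes: x right, y up, looking along -z (the intrinsics and any distortion apply to the point x, -y, -z); pixel columns grow to the right and rows downward; lengths in mm; the calibration is good to about 2 mm. A picture is of the moment at which its call begins. There is no depth.
- env.job_done(): hands the job in; it is judged then, once.
The state is a dict: "time_s": time; "qpos": joint angles; "qvel": joint speeds; "effort": joint torques, N m; "ee_pos": TCP position; "ee_rot": TCP orientation; "force": force on the tool from outside, world axes, zero at the start; "torque": the same for the moment, N m; "gripper_width": finger opening in mm; "gripper_force": force on a finger pad.
Only numpy, scipy, OpenCV 4.12 (cv2) and the standard library are available. Lean on these libraries where they do the work, as an engineer would, in place of code of your own. Each camera call takes 0.05 s, during which the arm holds its last target. There are 200 camera calls.

## Task

Take the red plug from the black rack and press it into the open middle port of the aluminium manifold until it clicks in and its flange is fully home. Then pull it straight up with about 12 newtons for a good second to prove that the catches hold it, without yanking or forcing anything, and let go with the plug still latched in the port. Leave everything else alone.

Things in the scene. Friction and masses are not known exactly. Their poses are not given: they have to be found in the camera images.
- red_plug_grip (a point): centre of the round red knob of the loose red plug (about 80 g), on its axis; z is the plug's axis, up. Knob 24 mm in diameter, 36 mm tall (18 mm above and below this point); under it a red flange 40 mm in diameter, 6 mm thick, its underside 24 mm below this point. Round: yaw is of no matter. It starts upright in one of the two rack holes, flange on the rack's top, with a few mm of side play.
- red_plug_tip (a point): tip of the red plug's white stem, on its axis, 63 mm below the knob's centre. The stem stands 39 mm out of the flange, is 18 mm in diameter at most, with a nose tapered to 9 mm at the tip and a groove that the port's catches snap into.
- blue_plug_grip (a point): centre of the knob of an identical plug in blue, standing in the other hole of the rack, 100 mm from the red one. To be left alone.
- rack: black plastic rack, 80 x 190 x 50 mm tall, fixed to the table, origin at the centre of its underside; two holes in its top at y = -50 and +50 mm of its own frame.
- manifold: dark steel foot of the manifold, 110 x 210 x 14 mm, fixed to the table, origin at the centre of its underside. It carries the aluminium block on rubber mounts, the block's top 64 mm above this origin at rest.
- block: aluminium block, 80 x 190 x 44 mm, origin at the centre of its underside, long side along y, with the open port in its middle and two low grey blanking caps (30 mm in diameter, 8 mm high, part of the block) at y = -65 and +65 mm. On its rubber mounts it yields only straight up and down, about 1 mm for each 10 N either way.
- port (a point): centre of the mouth of the open port, on the block's top face; z up along its axis. Hole 19.6 mm in diameter, 2 mm chamfer, right through, ringed in yellow. Plug home: knob centre 24 mm above this point. Pressing to some 20 N is safe, 35 N is too much.
- catches (a point): mid-height of the four sprung catches around the inside of the port, 17 mm below its mouth. They resist the stem over the last 12 mm with up to about 6 to 14 N and snap into its groove 1 to 2 mm before it is home. A latched plug has about 1.5 mm of free play upwards before they hold it; a pull above about 22 N is too much and can tear it out.
- tin_a: maroon paint tin with a gold lid, 74 mm in diameter, 80 mm tall, loose bystander, origin at the centre of its underside
- tin_b: white paint tin, 74 mm in diameter, 80 mm tall, loose bystander, origin at the centre of its underside
- tin_c: small blue paint tin, 56 mm in diameter, 60 mm tall, loose bystander, origin at the centre of its underside
- cup: open pink plastic cup, 76 mm in diameter, 85 mm tall, loose bystander, origin at the centre of its underside
- brush: paint brush lying on the table, loose bystander, origin on its underside
- driver: screwdriver lying on the table, loose bystander, origin on its underside

How it is judged (in metres and radians):
On the way, in this order (a step that is already met when the one before it is completed fails the run):
1. the red plug is pressed home in the port: knob centre within 1 mm of its seated height (24 mm) over the port, upright (under 0.1 rad) and centred within 4 mm (z of red_plug_grip in the frame of port below 0.025 m and horizontal distance between red_plug_grip and port below 0.004 m and angle between red_plug_grip's own z axis and vertical below 0.1 rad), for 0.1 s.
2. the latched plug is pulled up against the catches with 8 to 16 N (the block rises 0.8 to 1.6 mm on its mounts) for half a second, held in the fingers, the plug still in the port (z of red_plug_grip in the frame of port between 0.0246 and 0.0275 m and z of port in the frame of manifold between 0.0648 and 0.0656 m and contact force between the fingers and red_plug above 1 N and horizontal distance between red_plug_grip and port below 0.004 m and angle between red_plug_grip's own z axis and vertical below 0.1 rad), for 0.5 s.
At the end, for the whole second after the job is handed in: The red plug is latched in the port (knob centre 22.5 to 26.5 mm above the port's mouth, within 4 mm of its axis, tilted less than 0.1 rad), let go and at rest, the block back at its rest height within 0.7 mm, and the blue plug still stands in its hole of the rack (z of red_plug_grip in the frame of port between 0.0225 and 0.0265 m and linear speed of red_plug below 0.02 m/s and z of port in the frame of manifold between 0.0633 and 0.0645 m and distance between blue_plug_grip and rack below 0.097 m and horizontal distance between red_plug_grip and port below 0.004 m and angle between red_plug_grip's own z axis and vertical below 0.1 rad); the robot touches nothing.
It fails at once if the block is pulled up by more than 2.3 mm (about 23 N): the plug was pulled too hard (z of port in the frame of manifold above 0.0663 m).
It fails at once if the block is pressed down by more than 3.5 mm (about 35 N) (z of port in the frame of manifold below 0.0605 m).
It fails at once if the blue plug is moved by more than 10 mm (distance of blue_plug_grip from where it was at the start of the episode above 0.01 m).
It fails at once if a loose bystander (tin, cup, brush, screwdriver) is moved by more than 20 mm (distance of any of tin_a, tin_b, tin_c, cup, brush, driver from where it was at the start of the episode above 0.02 m).
It also fails if it takes over 59 s, if anything falls off the work surface, if the arm or the gripper's body presses on something with over 40 N, if the wrist force passes 120 N, or if a joint passes its speed limit or range.

## Working session

There is one attempt and no reset: what is moved stays moved. The work goes in short steps, Python scripts to look and compute and a tool call to move; the robot and the scene stay as the last step left them, time stands still between calls to the robot, and variables do not carry over. Pictures are saved under pics/ and viewed, at most 10 in all, crops included, and the job is handed in when it is done.

Besides the shell and the picture viewer there is one more tool, called after "Request:" by a JSON object that holds its "name" and its "arguments". send_rows: Moves the arm, as the interface text tells. Its arguments: {"type":"object","properties":{"targets":{"type":"string"},"grip_force":{"type":"number"}},"required":["targets"]}

```bash
mkdir -p pics
cat > h.py <<'E'
import numpy as np, cv2
from workcell import env, eyes
from scipy.spatial.transform import Rotation as R
def att(f):
    a=np.array(f["attitude"],float)
    return a if a.shape==(3,3) else (R.from_euler('xyz',a,degrees=True).as_matrix() if a.size==3 else None)
def K(f):
    F=210/np.tan(np.radians(f["fovy"])/2); return np.array([[F,0,f["cx"]],[0,F,f["cy"]],[0,0,1.]])
def ray(f,uv):
    p=cv2.undistortPoints(np.array([[uv]],float),K(f),np.array(f["D"],float))[0,0]
    d=att(f)@np.array([p[0],-p[1],-1]); return np.array(f["eye"],float),d/np.linalg.norm(d)
def atz(f,uv,z):
    e,d=ray(f,uv); return e+d*(z-e[2])/d[2]
def proj(f,P):
    c=att(f).T@(np.array(P,float)-np.array(f["eye"])); c=c*[1,-1,-1]
    return cv2.projectPoints(c.reshape(1,1,3),np.zeros(3),np.zeros(3),K(f),np.array(f["D"],float))[0].ravel()
E
python3 - <<'E'
from h import *
for n in("top","side"):
    f=eyes.grab_frame(n); cv2.imwrite(f"pics/{n}0.png",f["image"]); print({k:v for k,v in f.items() if k!="image"})
print(env.state())
E
```

```text
{'fovy': 46.20843662502338, 'cx': 277.6912234300263, 'cy': 209.16915758957052, 'D': array([-0.13711803,  0.        ,  0.        ,  0.        ,  0.        ]), 'eye': array([ 471.81503696,    9.23406757, 1025.97927246]), 'attitude': array([  8.65117983,  -0.95939098, -89.63534279])}
{'fovy': 42.54538437753013, 'cx': 276.7325273747827, 'cy': 219.86224025594, 'D': array([-0.08829125,  0.        ,  0.        ,  0.        ,  0.        ]), 'eye': array([ -52.82277895, -706.54800881,  807.64280493]), 'attitude': array([ 53.34946551,   0.3977265 , -43.01430587])}
{'time_s': 0.1, 'qpos': array([ 6.60034016e+01,  1.83487730e+01,  8.96987158e+01,  2.79011481e-04,
        7.20444959e+01, -1.14426962e+00]), 'qvel': array([-0.00748369, -0.08150415, -0.19843533,  0.03527967, -0.00674625,
        0.06788936]), 'effort': array([ 1.63350491e-03, -4.13336563e+01, -2.32509774e+01,  7.29496800e-02,
        4.21828008e-02, -5.78195522e-05]), 'ee_pos': array([223.10579256, 529.46530915, 213.2011348 ]), 'ee_rot': array([-1.79908039e+02, -2.10215981e-03,  1.57147583e+02]), 'force': array([-0.2864311 , -0.26571735, -0.11882443]), 'torque': array([-0.01220933, -0.02176513,  0.01296175]), 'gripper_force': 0.0, 'gripper_width': 91.14868743877466}
```

View pics/top0.png

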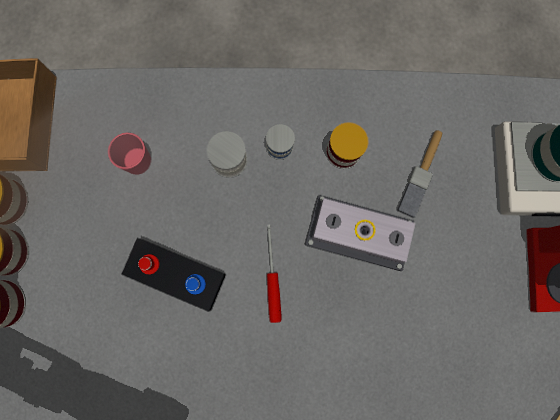

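View pics/side0.png

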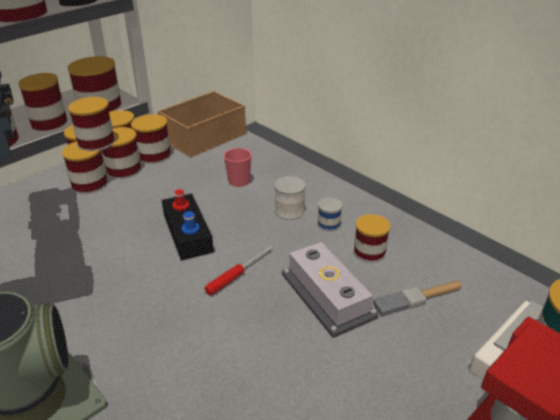

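The top view shows the red knob at about (148,264), blue at (195,285) and the port at (365,230). The side view has red at (180,195) and the port at (329,273). I'll enlarge both views.

Run:
```python
from h import *
t=cv2.imread("pics/top0.png"); s=cv2.imread("pics/side0.png")
def c(i,u,v): return cv2.resize(i[v:v+50,u:u+66],None,fx=6,fy=6,interpolation=cv2.INTER_CUBIC)
cv2.imwrite("pics/crop.png",np.vstack([np.hstack([c(t,120,240),c(t,332,205)]),np.hstack([c(s,155,180),c(s,297,249)])]))
```

```text
(no output)
```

View pics/crop.png

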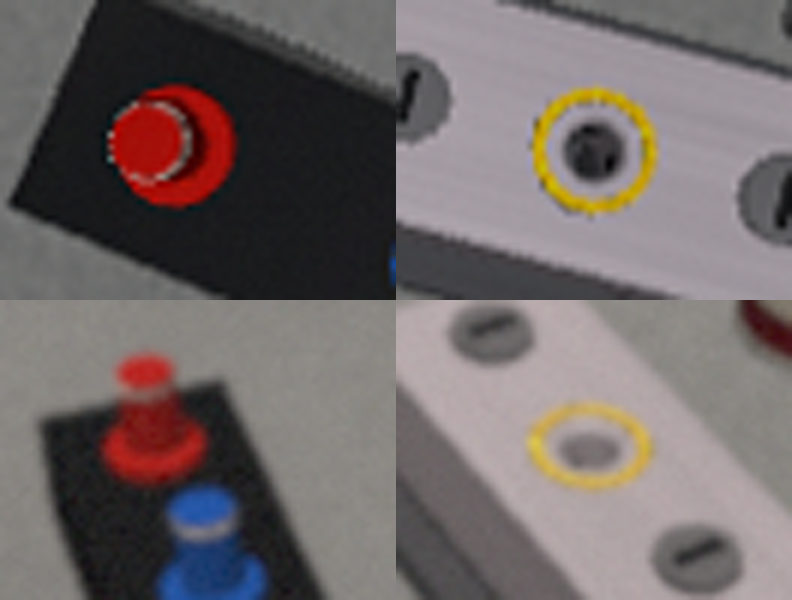

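Run:
```python
from h import *
from scipy.optimize import least_squares
t=eyes.grab_frame("top"); s=eyes.grab_frame("side")
for n,f,uv,z in [("kn top",t,(144.6,263.3),92),("fl top",t,(148.9,263.9),56),("port t",t,(364.75,229.75),64),("kn side",s,(178.9,191.75),92),("port s",s,(328.9,272.9),64),
 ("cap1 t",t,(333.5,221),72),("cap2 t",t,(396.5,238),72),("blue t",t,(195,285),80)]:
    print(n,atz(f,uv,z).round(1))
for n,a,b in [("knobtop",(144.6,263.3),(178.9,191.75)),("port",(364.75,229.75),(328.9,272.9))]:
    r=least_squares(lambda P:np.r_[proj(t,P)-a,proj(s,P)-b],[450,0,70]);print(n,r.x.round(1),r.fun.round(2))
```

```text
kn top [507.7 247.   92. ]
fl top [508.  247.5  56. ]
port t [ 578.6 -178.6   64. ]
kn side [506.5 244.9  92. ]
port s [ 578.7 -178.2   64. ]
cap1 t [ 594.6 -115.4   72. ]
cap2 t [ 561.8 -240.    72. ]
blue t [468.1 151.2  80. ]
knobtop [507.8 247.4  90.2] [ 0.02 -0.03 -0.05 -0.  ]
port [ 578.5 -178.4   64.3] [-0.03  0.03  0.04 -0.01]
```

Request:
{"name": "send_rows", "arguments": {"targets": "-0.037 -0.015 0.008 0 0 0 60;-0.074 -0.03 0.016 0 0 0 60;-0.111 -0.045 0.025 0 0 0 60;-0.148 -0.06 0.033 0 0 0 60;-0.185 -0.075 0.042 0 0 0 60;-0.222 -0.09 0.05 0 0 0 60;-0.26 -0.105 0.058 0 0 0 60;-0.297 -0.12 0.067 0 0 0 60;-0.334 -0.135 0.075 0 0 0 60;-0.372 -0.15 0.084 0 0 0 60;-0.372 -0.15 0.084 0 0 0 60;-0.372 -0.15 0.084 0 0 0 60"}}

```text
time_s: 1.2
ee_pos: [508.6, 245.5, 129.0]
ee_rot: [-179.9, -0.1, 156.9]
force: [-0.4, 0.2, -0.1]
gripper_width: 55.2
gripper_force: 0.0
```

Run:
```python
from h import *
s=env.state();print(s["time_s"],s["ee_pos"],s["ee_rot"],s["force"],s["gripper_width"])
a=eyes.grab_frame("side")["image"]
cv2.imwrite("pics/s1.png",cv2.resize(a[120:270,100:300],None,fx=4,fy=4,interpolation=cv2.INTER_CUBIC))
```

```text
1.2 [508.63905997 245.49956421 129.04310531] [-1.79938323e+02 -7.70984625e-02  1.56918667e+02] [-0.41335285  0.19490866 -0.13077452] 55.22374695555161
```

View pics/s1.png

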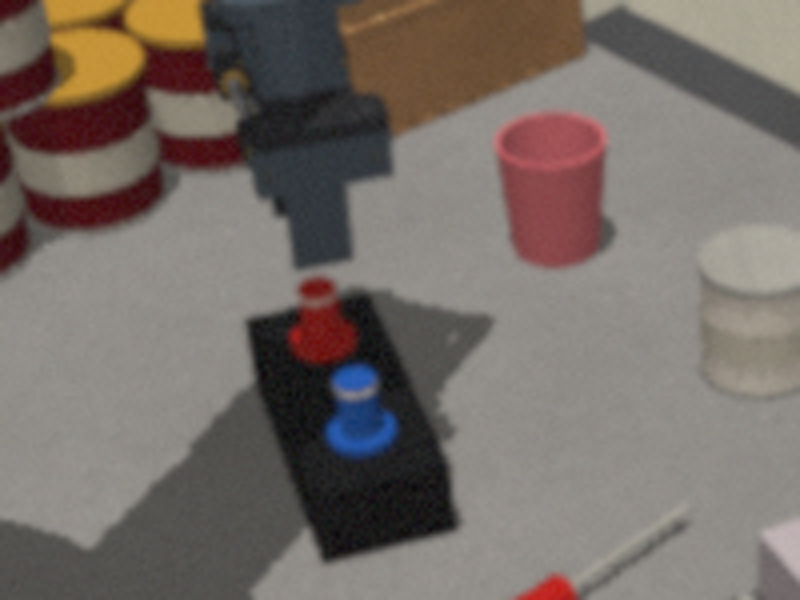

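The fingers sit over the red knob, clear of the blue plug and the cup. I'll descend and grip.

Request:
{"name": "send_rows", "arguments": {"targets": "0.0015 0.001 0.02 0 0 0 60;0.0015 0.001 0.04 0 0 0 60;0.0015 0.001 0.06 0 0 0 60;0.0015 0.001 0.07 0 0 0 60;0.0015 0.001 0.07 0 0 0 60;0.0015 0.001 0.07 0 0 0 60;0.0015 0.001 0.07 0 0 0 15;0.0015 0.001 0.07 0 0 0 15;0.0015 0.001 0.07 0 0 0 15;0.0015 0.001 0.07 0 0 0 15;0.0015 0.001 0.07 0 0 0 15;0.0015 0.001 0.07 0 0 0 15", "grip_force": 40}}

```text
time_s: 2.25
ee_pos: [507.2, 248.9, 60.5]
ee_rot: [179.9, 0.0, 157.1]
force: [-0.0, 0.4, 2.1]
gripper_width: 23.2
gripper_force: 40.0
```

Request:
{"name": "send_rows", "arguments": {"targets": "0 0 -0.02 0 0 0 15;0 0 -0.05 0 0 0 15;0 0 -0.08 0 0 0 15;0 0 -0.1 0 0 0 15;0 0 -0.1 0 0 0 15;0 0 -0.1 0 0 0 15"}}

```text
time_s: 2.75
ee_pos: [507.2, 248.8, 160.6]
ee_rot: [179.9, 0.1, 157.1]
force: [-0.1, -0.0, -1.5]
gripper_width: 23.1
gripper_force: 40.0
```

Request:
{"name": "send_rows", "arguments": {"targets": "-0.01 -0.016 0 0 0 0 15;-0.03 -0.047 0 0 0 0 15;-0.052 -0.082 0 0 0 0 15;-0.074 -0.117 0 0 0 0 15;-0.096 -0.152 0 0 0 0 15;-0.118 -0.186 0 0 0 0 15;-0.14 -0.221 0 0 0 0 15;-0.162 -0.256 0 0 0 0 15;-0.184 -0.291 0 0 0 0 15;-0.206 -0.325 0 0 0 0 15;-0.222 -0.351 0 0 0 0 15;-0.232 -0.366 0 0 0 0 15"}}

```text
time_s: 3.75
ee_pos: [577.4, -182.1, 157.2]
ee_rot: [-179.9, -0.2, 157.0]
force: [-0.7, 0.8, -1.0]
gripper_width: 23.4
gripper_force: 40.0
```

Request:
{"name": "send_rows", "arguments": {"targets": "0 0 0.025 0 0 0 15;0 0 0.035 0 0 0 15;0 0 0.035 0 0 0 15;0 0 0.035 0 0 0 15;0 0 0.035 0 0 0 15;0 0 0.035 0 0 0 15"}}

```text
time_s: 4.25
ee_pos: [579.0, -178.1, 125.7]
ee_rot: [180.0, 0.1, 157.2]
force: [-0.8, 0.4, -1.0]
gripper_width: 23.6
gripper_force: 40.0
```

Run:
```python
from h import *
s=env.state();print(s["time_s"],s["ee_pos"],s["ee_rot"],s["force"],s["gripper_width"])
a=eyes.grab_frame("side");b=eyes.grab_frame("top")
cv2.imwrite("pics/s2f.png",a["image"]);cv2.imwrite("pics/t2f.png",b["image"])
c=lambda i,u,v:cv2.resize(i[v:v+100,u:u+66],None,fx=6,fy=6,interpolation=cv2.INTER_CUBIC)
cv2.imwrite("pics/s2.png",np.hstack([c(a["image"],297,205),c(b["image"],332,170)]))
x,y,z=s["ee_pos"]
print(proj(a,[x,y,z-48]),proj(a,[x,y,z-9]),proj(b,[x,y,z-6]))
```

```text
4.25 [ 579.04660047 -178.05674621  125.71239211] [1.79988001e+02 7.42696717e-02 1.57214195e+02] [-0.78966922  0.43582656 -1.0320227 ] 23.60706763910131
[329.32216247 267.76832381] [330.34987774 253.04400787] [370.17570078 226.26830907]
```

View pics/s2.png

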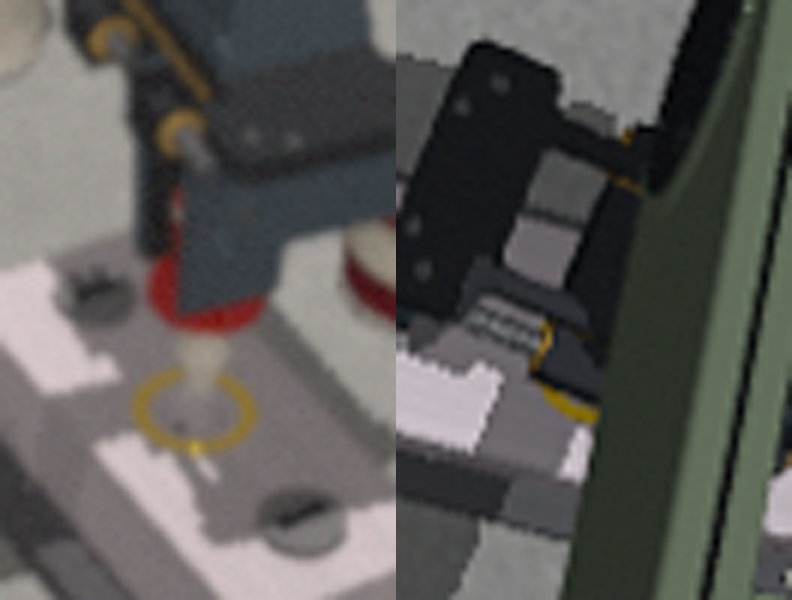

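The side view shows the tip just above the ring, with the flange about 1 px (about 1.5 mm) right of prediction. That agrees with the grasp offset along tool x, so I'll correct by +1.5 mm and insert gently.

Request:
{"name": "send_rows", "arguments": {"targets": "0.0015 -0.0003 0.005 0 0 0 15;0.0015 -0.0003 0.01 0 0 0 15;0.0015 -0.0003 0.014 0 0 0 15;0.0015 -0.0003 0.018 0 0 0 15;0.0015 -0.0003 0.022 0 0 0 15;0.0015 -0.0003 0.025 0 0 0 15;0.0015 -0.0003 0.025 0 0 0 15;0.0015 -0.0003 0.025 0 0 0 15;0.0015 -0.0003 0.025 0 0 0 15"}}

```text
time_s: 5.1
ee_pos: [577.2, -178.1, 99.9]
ee_rot: [180.0, 0.0, 157.1]
force: [0.8, 1.7, -1.7]
gripper_width: 23.5
gripper_force: 40.0
```

Run:
```python
from h import *
s=env.state();print(s["time_s"],s["ee_pos"],s["ee_rot"],s["force"],s["torque"])
a=eyes.grab_frame("side")
cv2.imwrite("pics/s3.png",cv2.resize(a["image"][205:305,270:400],None,fx=6,fy=6,interpolation=cv2.INTER_CUBIC))
```

```text
5.1 [ 577.24345923 -178.12463845   99.94718799] [1.79968190e+02 8.90384929e-03 1.57145394e+02] [ 0.84370648  1.6850229  -1.67194647] [ 0.37234335 -0.27805835  0.00459554]
```

View pics/s3.png

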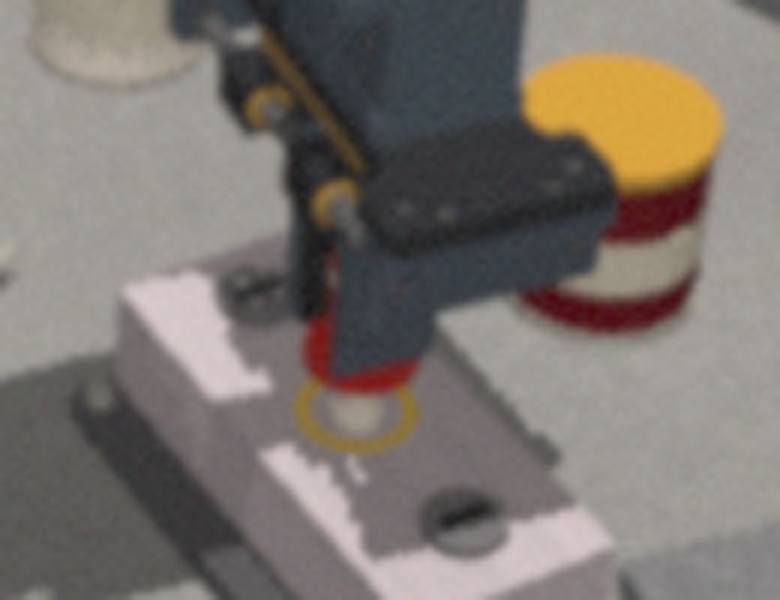

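The stem's nose is inside the ring and the side forces are small. I'll continue in guarded steps.

Request:
{"name": "send_rows", "arguments": {"targets": "-0.0002 0.0004 0.004 0 0 0 15;-0.0002 0.0004 0.008 0 0 0 15;-0.0002 0.0004 0.012 0 0 0 15;-0.0002 0.0004 0.014 0 0 0 15;-0.0002 0.0004 0.014 0 0 0 15;-0.0002 0.0004 0.014 0 0 0 15"}}

```text
time_s: 5.65
ee_pos: [577.7, -177.8, 85.8]
ee_rot: [180.0, 0.0, 157.1]
force: [2.7, 3.3, -0.4]
gripper_width: 23.2
gripper_force: 40.0
```

Request:
{"name": "send_rows", "arguments": {"targets": "0 0 0.001 0 0 0 15;0 0 0.002 0 0 0 15;0 0 0.003 0 0 0 15;0 0 0.004 0 0 0 15;0 0 0.004 0 0 0 15;0 0 0.004 0 0 0 15"}}

```text
time_s: 6.15
ee_pos: [577.6, -177.6, 82.3]
ee_rot: [179.9, 0.0, 157.1]
force: [1.0, 4.4, 2.4]
gripper_width: 23.4
gripper_force: 40.0
```

Request:
{"name": "send_rows", "arguments": {"targets": "0 0.0007 0.0005 0 0 0 15;0 0.0007 0.001 0 0 0 15;0 0.0007 0.002 0 0 0 15;0 0.0007 0.003 0 0 0 15;0 0.0007 0.003 0 0 0 15;0 0.0007 0.003 0 0 0 15"}}

```text
time_s: 6.65
ee_pos: [577.6, -177.5, 77.9]
ee_rot: [-180.0, -0.0, 157.1]
force: [4.9, 2.0, -6.1]
gripper_width: 22.9
gripper_force: 40.0
```

Request:
{"name": "send_rows", "arguments": {"targets": "0 0 0.0005 0 0 0 15;0 0 0.001 0 0 0 15;0 0 0.0015 0 0 0 15;0 0 0.002 0 0 0 15;0 0 0.002 0 0 0 15;0 0 0.002 0 0 0 15"}}

```text
time_s: 7.15
ee_pos: [577.5, -177.3, 76.8]
ee_rot: [180.0, -0.0, 157.1]
force: [3.2, 2.9, -3.9]
gripper_width: 23.6
gripper_force: 40.0
```

Request:
{"name": "send_rows", "arguments": {"targets": "-0.0003 0.0002 0.0005 0 0 0 15;-0.0003 0.0002 0.001 0 0 0 15;-0.0003 0.0002 0.0015 0 0 0 15;-0.0003 0.0002 0.002 0 0 0 15;-0.0003 0.0002 0.002 0 0 0 15;-0.0003 0.0002 0.002 0 0 0 15"}}

```text
time_s: 7.65
ee_pos: [577.8, -177.5, 75.2]
ee_rot: [-180.0, -0.0, 157.2]
force: [1.6, 2.6, 1.1]
gripper_width: 23.3
gripper_force: 40.0
```

Run:
```python
from h import *
for i in range(6):
    s=env.state();print(s["time_s"],s["ee_pos"],s["force"]);a=eyes.grab_frame("side")
cv2.imwrite("pics/s4.png",cv2.resize(a["image"][205:305,270:400],None,fx=6,fy=6,interpolation=cv2.INTER_CUBIC))
```

```text
7.65 [ 577.78368515 -177.48061013   75.1955816 ] [1.59494433 2.56369986 1.06895388]
7.7 [ 577.79394788 -177.51509018   75.14671569] [ 0.92211164  2.22649919 -0.25060809]
7.75 [ 577.78903264 -177.50298257   75.09746429] [-0.52030865  0.52051808 -0.06355751]
7.8 [ 577.81748032 -177.47532032   75.00604082] [ 0.74234682  2.05957489 -0.08501128]
7.85 [ 577.82729533 -177.46942291   74.97879123] [ 1.24106449  1.47560121 -0.4584368 ]
7.9 [ 577.79324249 -177.47652237   74.91274998] [ 0.48834216  1.0878869  -0.36683352]
```

View pics/s4.png

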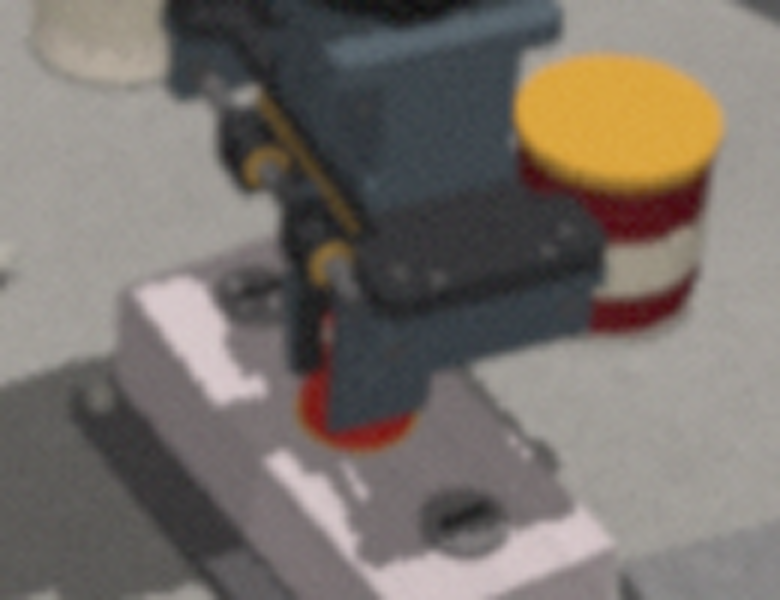

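The flange covers the ring and is nearly home, with almost no vertical force. Next I'll press lightly to confirm that it's seated.

Request:
{"name": "send_rows", "arguments": {"targets": "0 0 0.0005 0 0 0 15;0 0 0.001 0 0 0 15;0 0 0.001 0 0 0 15;0 0 0.001 0 0 0 15;0 0 0.001 0 0 0 15"}}

```text
time_s: 8.37
ee_pos: [577.9, -177.5, 74.2]
ee_rot: [-180.0, 0.0, 157.2]
force: [-1.2, 0.8, 3.8]
gripper_width: 23.0
gripper_force: 40.0
```

Request:
{"name": "send_rows", "arguments": {"targets": "0 0 0.0005 0 0 0 15;0 0 0.001 0 0 0 15;0 0 0.001 0 0 0 15;0 0 0.001 0 0 0 15;0 0 0.001 0 0 0 15"}}

```text
time_s: 8.78
ee_pos: [577.9, -177.5, 73.7]
ee_rot: [-180.0, 0.0, 157.2]
force: [-2.1, 1.6, 7.9]
gripper_width: 23.2
gripper_force: 40.0
```

Request:
{"name": "send_rows", "arguments": {"targets": "0 0 0.0005 0 0 0 15;0 0 0.001 0 0 0 15;0 0 0.001 0 0 0 15;0 0 0.001 0 0 0 15;0 0 0.001 0 0 0 15"}}

```text
time_s: 9.2
ee_pos: [577.9, -177.5, 73.4]
ee_rot: [-180.0, 0.0, 157.2]
force: [-3.3, 1.3, 10.9]
gripper_width: 23.3
gripper_force: 40.0
```

Request:
{"name": "send_rows", "arguments": {"targets": "0 0 0.0005 0 0 0 15;0 0 0.0005 0 0 0 15;0 0 0.0005 0 0 0 15;0 0 0.0005 0 0 0 15;0 0 0.0005 0 0 0 15"}}

```text
time_s: 9.62
ee_pos: [577.9, -177.5, 73.2]
ee_rot: [-180.0, 0.0, 157.2]
force: [-4.1, 0.8, 11.7]
gripper_width: 22.8
gripper_force: 40.0
```

Request:
{"name": "send_rows", "arguments": {"targets": "0 0 0.0005 0 0 0 15;0 0 0.001 0 0 0 15;0 0 0.001 0 0 0 15;0 0 0.001 0 0 0 15;0 0 0.001 0 0 0 15"}}

```text
time_s: 10.03
ee_pos: [577.9, -177.5, 72.8]
ee_rot: [-180.0, 0.1, 157.2]
force: [-5.2, 1.7, 15.1]
gripper_width: 23.4
gripper_force: 40.0
```

Run:
```python
from h import *
F=[]
for i in range(6):
    s=env.state();F.append(np.r_[s["ee_pos"],s["force"]]);a=eyes.grab_frame("side")
print(np.mean(F,0))
```

```text
[ 577.90632835 -177.49301388   72.82802466   -4.58010088    1.81874708
   15.19371917]
```

Pressing gives 15 N at the expected seated height, with the slope following the mounts, so it's home. Now I'll pull up gently.

Request:
{"name": "send_rows", "arguments": {"targets": "0 0 -0.001 0 0 0 15;0 0 -0.002 0 0 0 15;0 0 -0.003 0 0 0 15;0 0 -0.004 0 0 0 15;0 0 -0.005 0 0 0 15;0 0 -0.0055 0 0 0 15;0 0 -0.0055 0 0 0 15;0 0 -0.0055 0 0 0 15;0 0 -0.0055 0 0 0 15"}}

```text
time_s: 11.08
ee_pos: [577.9, -177.3, 75.6]
ee_rot: [-180.0, -0.0, 157.2]
force: [1.2, 0.9, 0.3]
gripper_width: 22.9
gripper_force: 40.0
```

Request:
{"name": "send_rows", "arguments": {"targets": "0 0 -0.0005 0 0 0 15;0 0 -0.001 0 0 0 15;0 0 -0.001 0 0 0 15;0 0 -0.001 0 0 0 15;0 0 -0.001 0 0 0 15;0 0 -0.001 0 0 0 15"}}

```text
time_s: 11.58
ee_pos: [577.9, -177.2, 76.7]
ee_rot: [180.0, -0.0, 157.1]
force: [0.5, 0.6, -4.0]
gripper_width: 23.4
gripper_force: 40.0
```

Request:
{"name": "send_rows", "arguments": {"targets": "0 0 -0.0005 0 0 0 15;0 0 -0.001 0 0 0 15;0 0 -0.001 0 0 0 15;0 0 -0.001 0 0 0 15;0 0 -0.001 0 0 0 15;0 0 -0.001 0 0 0 15"}}

```text
time_s: 12.08
ee_pos: [577.9, -177.1, 77.6]
ee_rot: [180.0, -0.0, 157.1]
force: [1.1, 1.4, -7.4]
gripper_width: 23.4
gripper_force: 40.0
```

Run:
```python
from h import *
for i in range(6):
    s=env.state();print(s["ee_pos"],s["force"]);a=eyes.grab_frame("side")
```

```text
[ 577.87161518 -177.13950035   77.56351864] [ 1.12938936  1.37575903 -7.37068808]
[ 577.846766   -177.13146727   77.60077339] [ 1.88239932  0.21169747 -8.97237675]
[ 577.86792683 -177.12674263   77.63888969] [ 1.40709132  0.84657137 -8.065657  ]
[ 577.89254478 -177.15946453   77.69351577] [ 2.59095693  0.94808731 -9.17369038]
[ 577.89183017 -177.17882039   77.69111696] [ 1.49669741  1.96955348 -8.62387773]
[ 577.88777479 -177.17502303   77.72566051] [ 1.49111221  2.05598267 -9.97581807]
```

Request:
{"name": "send_rows", "arguments": {"targets": "0 0 -0.0003 0 0 0 15;0 0 -0.0003 0 0 0 15;0 0 -0.0003 0 0 0 15;0 0 -0.0003 0 0 0 15"}}

```text
time_s: 12.72
ee_pos: [577.9, -177.2, 78.0]
ee_rot: [180.0, -0.0, 157.2]
force: [1.3, 2.7, -10.9]
gripper_width: 23.2
gripper_force: 40.0
```

Request:
{"name": "send_rows", "arguments": {"targets": "0 0 -0.0003 0 0 0 15;0 0 -0.0003 0 0 0 15;0 0 -0.0003 0 0 0 15;0 0 -0.0003 0 0 0 15"}}

```text
time_s: 13.05
ee_pos: [577.9, -177.2, 78.4]
ee_rot: [180.0, -0.0, 157.1]
force: [2.1, 1.7, -11.4]
gripper_width: 23.3
gripper_force: 40.0
```

Run:
```python
from h import *
F=[]
for i in range(6):
    s=env.state();F.append(np.r_[s["ee_pos"],s["force"]]);a=eyes.grab_frame("side")
print(np.round(F,2))
```

```text
[[ 577.88 -177.23   78.42    2.14    1.68  -11.37]
 [ 577.88 -177.22   78.45    1.34    2.46  -11.09]
 [ 577.9  -177.2    78.49    1.52    1.9   -10.38]
 [ 577.89 -177.23   78.5     2.27    2.38  -11.42]
 [ 577.94 -177.23   78.51    2.37    2.    -10.53]
 [ 577.89 -177.22   78.51    1.97    2.29  -10.56]]
```

The TCP has risen a bit more than I expected for this force. I'll check whether it's slip or the plug moving.

Run:
```python
from h import *
s=env.state();print(s["time_s"],s["ee_pos"],s["force"])
a=np.mean([eyes.grab_frame("side")["image"] for _ in range(3)],0).astype(np.uint8)
n=cv2.resize(a[205:305,270:400],None,fx=6,fy=6,interpolation=cv2.INTER_CUBIC)
o=cv2.imread("pics/s4.png")
cv2.imwrite("pics/s5.png",n)
def sh(x0,x1,y0,y1):
    g=lambda i:cv2.cvtColor(i[y0:y1,x0:x1],cv2.COLOR_BGR2GRAY).astype(np.float32)
    w=cv2.createHanningWindow((x1-x0,y1-y0),cv2.CV_32F); return cv2.phaseCorrelate(g(o),g(n),w)
print("finger/body",sh(200,620,80,400)); print("cap",sh(400,560,440,580)); print("cap+edge",sh(100,300,230,560))
def red(i):
    b,g,r=[i[...,k].astype(int) for k in range(3)]; m=((r-g>50)&(r-b>50)).astype(np.uint8); m[:, 480:]=0; m[:330]=0
    ys,xs=np.nonzero(m); return [ys[xs==x].max() for x in range(320,400,10)],xs.min(),xs.max()
print(red(o),red(n)); print(env.state()["force"])
f=eyes.grab_frame("side")
print("px per 1mm z", 6*(proj(f,[578,-178,65])-proj(f,[578,-178,64])))
```

```text
13.35 [ 577.90131556 -177.20897968   78.50569373] [  1.00658486   1.58902593 -11.58155637]
finger/body ((0.14773337497499028, -12.16196531163726), 0.2066574145246435)
cap ((-0.04978448499031174, -0.1102012641593717), 0.34548647991485065)
cap+edge ((0.022358949763926717, -6.275283784757761), 0.2037305867407057)
([np.int64(437), np.int64(443), np.int64(447), np.int64(449), np.int64(449), np.int64(449), np.int64(447), np.int64(442)], np.int64(300), np.int64(410)) ([np.int64(430), np.int64(435), np.int64(439), np.int64(440), np.int64(442), np.int64(441), np.int64(438), np.int64(435)], np.int64(301), np.int64(410))
[  1.28752168   2.62571548 -10.94048259]
px per 1mm z [ 0.15216013 -2.18342509]
```

View pics/s5.png

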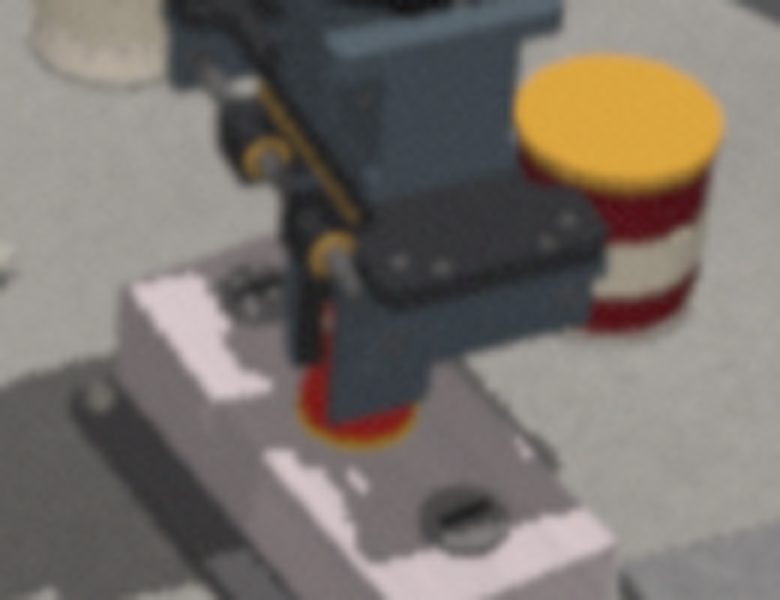

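The flange rose with the fingers, so nothing is slipping, and it's steady. I'll measure the block's rise and the plug's rise from raw frames.

Run:
```python
from h import *
s=env.state();print(s["time_s"],s["ee_pos"],s["force"])
fr=[eyes.grab_frame("side") for _ in range(4)]
n=np.mean([f["image"].astype(np.float32) for f in fr],0).mean(2)
o=cv2.imread("pics/s2f.png").astype(np.float32).mean(2)
o0=cv2.imread("pics/side0.png").astype(np.float32).mean(2)
def ecc(ref,c,name):
    x0,x1,y0,y1=c; W=np.eye(2,3,dtype=np.float32)
    try:
        cc,W=cv2.findTransformECC(ref[y0:y1,x0:x1],n[y0:y1,x0:x1],W,cv2.MOTION_TRANSLATION,(3,200,1e-6),None,3); print(name,W[:,2].round(3),round(cc,4))
    except cv2.error: print(name,"fail")
ecc(o,(336,362,275,303),"cap"); ecc(o0,(336,362,275,303),"cap0")
ecc(o0,(340,372,285,318),"corner"); ecc(o0,(286,300,250,285),"left edge")
ecc(o0,(380,430,280,315),"brush ref"); ecc(o0,(355,392,215,260),"tin ref")
print(env.state()["ee_pos"],env.state()["force"])
```

```text
13.55 [ 577.91572467 -177.23877577   78.51149184] [  0.74702922   3.35501151 -10.93899607]
cap [0.315 0.839] 0.9127
cap0 [-2.373 -1.91 ] 0.4349
corner [ 1.1   -0.199] 0.7398
left edge [0.641 0.078] 0.9391
brush ref [ 0.017 -0.006] 0.9994
tin ref [0.097 0.25 ] 0.8512
[ 577.94501002 -177.25273829   78.48733681] [  1.43080188   3.08218774 -10.72375773]
```

Request:
{"name": "send_rows", "arguments": {"targets": "0 0 -0.0002 0 0 0 15;0 0 -0.0002 0 0 0 15;0 0 -0.0002 0 0 0 15;0 0 -0.0002 0 0 0 15;0 0 -0.0002 0 0 0 15;0 0 -0.0002 0 0 0 15"}}

```text
time_s: 14.25
ee_pos: [577.9, -177.3, 78.6]
ee_rot: [180.0, -0.0, 157.2]
force: [1.7, 2.3, -10.8]
gripper_width: 23.1
gripper_force: 40.0
```

Request:
{"name": "send_rows", "arguments": {"targets": "0 0 0.0003 0 0 0 15;0 0 0.0003 0 0 0 15;0 0 0.0003 0 0 0 15;0 0 0.0003 0 0 0 15"}}

```text
time_s: 14.58
ee_pos: [577.9, -177.3, 78.5]
ee_rot: [180.0, -0.0, 157.1]
force: [1.0, 2.9, -10.1]
gripper_width: 23.4
gripper_force: 40.0
```

Request:
{"name": "send_rows", "arguments": {"targets": "0 0 0.0002 0 0 0 15;0 0 0.0002 0 0 0 15;0 0 0.0002 0 0 0 15;0 0 0.0002 0 0 0 15"}}

```text
time_s: 14.92
ee_pos: [578.0, -177.3, 78.3]
ee_rot: [180.0, 0.0, 157.2]
force: [1.4, 3.2, -9.0]
gripper_width: 23.0
gripper_force: 40.0
```

Force at a given height now shows hysteresis, so the fingers creep slightly on the knob and the catches are holding. I'll grip firmer and hold a proper 12 N.

Request:
{"name": "send_rows", "arguments": {"targets": "0 0 0 0 0 0 15;0 0 0 0 0 0 15;0 0 -0.0002 0 0 0 15;0 0 -0.0004 0 0 0 15;0 0 -0.0004 0 0 0 15;0 0 -0.0004 0 0 0 15;0 0 -0.0004 0 0 0 15", "grip_force": 58}}

```text
time_s: 15.5
ee_pos: [578.0, -177.3, 78.5]
ee_rot: [180.0, -0.0, 157.2]
force: [1.7, 2.8, -9.8]
gripper_width: 23.1
gripper_force: 58.0
```

Request:
{"name": "send_rows", "arguments": {"targets": "0 0 -0.0002 0 0 0 15;0 0 -0.0003 0 0 0 15;0 0 -0.0003 0 0 0 15;0 0 -0.0003 0 0 0 15;0 0 -0.0003 0 0 0 15;0 0 -0.0003 0 0 0 15"}}

```text
time_s: 16.0
ee_pos: [577.9, -177.5, 79.1]
ee_rot: [-180.0, 0.0, 157.2]
force: [-0.3, 1.9, -9.9]
gripper_width: 22.8
gripper_force: 58.0
```

Run:
```python
from h import *
fr=[eyes.grab_frame("side")["image"].astype(np.float32) for _ in range(4)]
a=np.mean(fr,0).astype(np.uint8)
n=cv2.resize(a[205:305,270:400],None,fx=6,fy=6,interpolation=cv2.INTER_CUBIC)
o=cv2.imread("pics/s5.png");o4=cv2.imread("pics/s4.png")
def red(i):
    b,g,r=[i[...,k].astype(int) for k in range(3)]; m=((r-g>50)&(r-b>50)).astype(np.uint8); m[:, 480:]=0; m[:330]=0
    ys,xs=np.nonzero(m); return np.mean([ys[xs==x].max() for x in range(320,400,4)])
print([red(x) for x in(o4,o,n)]);
s=env.state();print(s["time_s"],s["ee_pos"],s["force"])
c=lambda i:i[300:500,250:510]
cv2.imwrite("pics/s6.png",np.hstack([c(o4),c(o),c(n)]))
```

```text
[np.float64(445.35), np.float64(437.75), np.float64(437.0)]
16.2 [ 577.8975286  -177.46212457   79.0628525 ] [ 0.671341    1.44710522 -8.74880965]
```

View pics/s6.png

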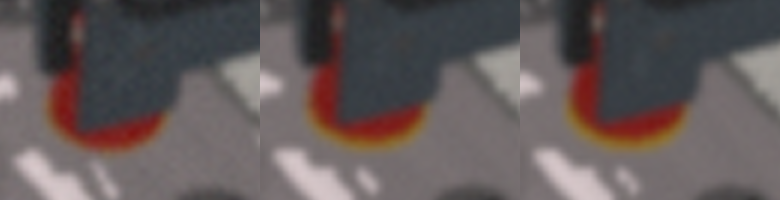

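The result is ambiguous: it could be slip or slow riding on the catches. I'll ease back down and read the force profile, which shows whether it's still latched (a free-play zone).

Request:
{"name": "send_rows", "arguments": {"targets": "0 0 0.0005 0 0 0 15;0 0 0.001 0 0 0 15;0 0 0.001 0 0 0 15;0 0 0.001 0 0 0 15"}}

```text
time_s: 16.53
ee_pos: [578.2, -177.5, 78.4]
ee_rot: [-180.0, 0.0, 157.2]
force: [-0.2, 1.9, -4.5]
gripper_width: 22.7
gripper_force: 58.0
```

Request:
{"name": "send_rows", "arguments": {"targets": "0 0 0.0005 0 0 0 15;0 0 0.001 0 0 0 15;0 0 0.001 0 0 0 15;0 0 0.001 0 0 0 15"}}

```text
time_s: 16.87
ee_pos: [578.3, -177.5, 77.0]
ee_rot: [180.0, 0.0, 157.2]
force: [0.6, 0.9, -5.6]
gripper_width: 22.3
gripper_force: 58.0
```

Request:
{"name": "send_rows", "arguments": {"targets": "0 0 0.0005 0 0 0 15;0 0 0.001 0 0 0 15;0 0 0.001 0 0 0 15;0 0 0.001 0 0 0 15"}}

```text
time_s: 17.2
ee_pos: [578.4, -177.6, 76.3]
ee_rot: [-180.0, 0.1, 157.2]
force: [0.5, 0.7, -2.3]
gripper_width: 23.2
gripper_force: 58.0
```

Request:
{"name": "send_rows", "arguments": {"targets": "0 0 0.0005 0 0 0 15;0 0 0.001 0 0 0 15;0 0 0.001 0 0 0 15;0 0 0.001 0 0 0 15"}}

```text
time_s: 17.53
ee_pos: [578.3, -177.6, 75.2]
ee_rot: [-180.0, 0.1, 157.2]
force: [-0.4, 1.3, -1.0]
gripper_width: 23.4
gripper_force: 58.0
```

Request:
{"name": "send_rows", "arguments": {"targets": "0 0 0.0005 0 0 0 15;0 0 0.001 0 0 0 15;0 0 0.001 0 0 0 15;0 0 0.001 0 0 0 15"}}

```text
time_s: 17.87
ee_pos: [578.2, -177.5, 74.3]
ee_rot: [-180.0, 0.0, 157.2]
force: [-1.0, -0.0, 1.2]
gripper_width: 23.1
gripper_force: 58.0
```

Request:
{"name": "send_rows", "arguments": {"targets": "0 0 0.0005 0 0 0 15;0 0 0.001 0 0 0 15;0 0 0.0015 0 0 0 15;0 0 0.002 0 0 0 15;0 0 0.002 0 0 0 15;0 0 0.002 0 0 0 15"}}

```text
time_s: 18.37
ee_pos: [578.2, -177.5, 73.5]
ee_rot: [180.0, 0.1, 157.2]
force: [-1.7, 0.8, 9.4]
gripper_width: 22.9
gripper_force: 58.0
```

Run:
```python
from h import *
F=[]
for i in range(4):
    s=env.state();F.append(np.r_[s["ee_pos"],s["force"]]);a=eyes.grab_frame("side")
print(np.mean(F,0).round(2))
cv2.imwrite("pics/s7.png",a["image"])
th=np.radians(np.arange(0,360,5))
for z in (62.5,64,66,68): print(z,[round((v+.5)*6-.5,1) for v in [max(proj(a,[578.5+20*np.cos(t),-178+20*np.sin(t),z])[1]-205 for t in th)]])
```

```text
[ 578.19 -177.51   73.47   -2.51    0.8     9.73]
62.5 [np.float64(453.4)]
64 [np.float64(450.2)]
66 [np.float64(445.8)]
68 [np.float64(441.4)]
```

The pressing height is unchanged, so the fingers never slipped and the plug is latched and home. The earlier pull held about 10 N. I'll do one cleaner repeat for a full second.

Request:
{"name": "send_rows", "arguments": {"targets": "0 0 -0.001 0 0 0 15;0 0 -0.002 0 0 0 15;0 0 -0.003 0 0 0 15;0 0 -0.004 0 0 0 15;0 0 -0.005 0 0 0 15;0 0 -0.0055 0 0 0 15;0 0 -0.006 0 0 0 15;0 0 -0.006 0 0 0 15;0 0 -0.006 0 0 0 15"}}

```text
time_s: 19.32
ee_pos: [577.8, -177.1, 77.2]
ee_rot: [180.0, -0.1, 157.1]
force: [2.1, 1.1, -6.3]
gripper_width: 23.1
gripper_force: 58.0
```

Run:
```python
from h import *
for i in range(5):
    s=env.state();print(np.r_[s["time_s"],s["ee_pos"][2],s["force"][2]].round(2));a=eyes.grab_frame("side")
```

```text
[19.32 77.19 -6.34]
[19.37 77.27 -6.22]
[19.42 77.32 -7.67]
[19.47 77.39 -6.69]
[19.52 77.43 -7.61]
```

Request:
{"name": "send_rows", "arguments": {"targets": "0 0 -0.0007 0 0 0 15;0 0 -0.0007 0 0 0 15;0 0 -0.0007 0 0 0 15"}}

```text
time_s: 19.82
ee_pos: [577.8, -177.1, 78.1]
ee_rot: [180.0, -0.0, 157.1]
force: [2.3, 1.2, -10.6]
gripper_width: 23.0
gripper_force: 58.0
```

Request:
{"name": "send_rows", "arguments": {"targets": "0 0 -0.0003 0 0 0 15;0 0 -0.0003 0 0 0 15;0 0 -0.0003 0 0 0 15"}}

```text
time_s: 20.07
ee_pos: [577.8, -177.1, 78.8]
ee_rot: [180.0, -0.0, 157.1]
force: [1.6, 1.0, -11.0]
gripper_width: 22.9
gripper_force: 58.0
```

Run:
```python
from h import *
fs=[];
for i in range(3):
    s=env.state();print(np.r_[s["time_s"],s["ee_pos"][2],s["force"][2]].round(2));fs.append(eyes.grab_frame("side")["image"].astype(np.float32))
n=np.mean(fs,0).mean(2); cv2.imwrite("pics/s8.png",np.mean(fs,0).astype(np.uint8))
o=cv2.imread("pics/s7.png").astype(np.float32).mean(2)
def ecc(c,name):
    x0,x1,y0,y1=c; W=np.eye(2,3,dtype=np.float32)
    try:
        cc,W=cv2.findTransformECC(o[y0:y1,x0:x1],n[y0:y1,x0:x1],W,cv2.MOTION_TRANSLATION,(3,300,1e-7),None,3); print(name,W[:,2].round(3),round(cc,4))
    except cv2.error: print(name,"fail")
ecc((336,362,280,303),"cap R"); ecc((338,356,284,298),"cap R tight");ecc((340,376,292,318),"front corner"); ecc((286,302,248,275),"left corner"); ecc((305,318,248,262),"cap L"); ecc((380,430,280,315),"ref"); ecc((330,350,300,320),"face edge")
```

```text
[ 20.07  78.77 -11.01]
[20.12 78.86 -9.26]
[20.17 78.95 -8.96]
cap R [-0.052 -0.819] 0.9984
cap R tight [ 0.039 -0.885] 0.9901
front corner [-0.3   -0.544] 0.9667
left corner [-0.08  -0.341] 0.9609
cap L [ 0.267 -0.694] 0.9757
ref [-0.019  0.017] 0.9996
face edge [ 0.027 -0.726] 0.9978
```

Block rise by image is about 1.2 mm, which agrees with the force, but the plug is near the top of its allowed play. I'll re-seat it and hold once more at a slightly lower height.

Request:
{"name": "send_rows", "arguments": {"targets": "0 0 0.001 0 0 0 15;0 0 0.002 0 0 0 15;0 0 0.003 0 0 0 15;0 0 0.004 0 0 0 15;0 0 0.005 0 0 0 15;0 0 0.006 0 0 0 15;0 0 0.007 0 0 0 15;0 0 0.0075 0 0 0 15;0 0 0.0075 0 0 0 15;0 0 0.0075 0 0 0 15;0 0 0.0075 0 0 0 15"}}

```text
time_s: 21.13
ee_pos: [578.7, -177.7, 73.5]
ee_rot: [-180.0, 0.1, 157.2]
force: [-2.2, 1.3, 8.7]
gripper_width: 23.1
gripper_force: 58.0
```

Request:
{"name": "send_rows", "arguments": {"targets": "0 0 -0.002 0 0 0 15;0 0 -0.004 0 0 0 15;0 0 -0.0055 0 0 0 15;0 0 -0.0065 0 0 0 15;0 0 -0.0067 0 0 0 15;0 0 -0.0067 0 0 0 15;0 0 -0.0067 0 0 0 15"}}

```text
time_s: 21.72
ee_pos: [577.9, -177.2, 77.4]
ee_rot: [180.0, -0.0, 157.2]
force: [1.8, 1.6, -7.6]
gripper_width: 22.9
gripper_force: 58.0
```

Request:
{"name": "send_rows", "arguments": {"targets": "0 0 -0.0002 0 0 0 15;0 0 -0.0002 0 0 0 15;0 0 -0.0002 0 0 0 15"}}

```text
time_s: 21.97
ee_pos: [577.9, -177.2, 77.8]
ee_rot: [180.0, -0.0, 157.1]
force: [2.9, 1.4, -9.6]
gripper_width: 22.9
gripper_force: 58.0
```

Request:
{"name": "send_rows", "arguments": {"targets": "0 0 -0.0001 0 0 0 15;0 0 0 0 0 0 15;0 0 0 0 0 0 15"}}

```text
time_s: 22.22
ee_pos: [577.8, -177.1, 78.0]
ee_rot: [180.0, -0.0, 157.1]
force: [2.7, 1.7, -11.5]
gripper_width: 22.8
gripper_force: 58.0
```

Request:
{"name": "send_rows", "arguments": {"targets": "0 0 0 0 0 0 15;0 0 0 0 0 0 15;0 0 0 0 0 0 15;0 0 0 0 0 0 15"}}

```text
time_s: 22.55
ee_pos: [577.9, -177.2, 78.2]
ee_rot: [180.0, -0.0, 157.1]
force: [2.9, 1.6, -11.7]
gripper_width: 23.2
gripper_force: 58.0
```

Request:
{"name": "send_rows", "arguments": {"targets": "0 0 0 0 0 0 15;0 0 0 0 0 0 15;0 0 0 0 0 0 15;0 0 0 0 0 0 15"}}

```text
time_s: 22.88
ee_pos: [577.8, -177.2, 78.2]
ee_rot: [180.0, -0.0, 157.1]
force: [2.6, 1.7, -11.6]
gripper_width: 23.0
gripper_force: 58.0
```

The pull holds steady at -11.6 N and 78.2 mm. I'll hold a little longer, then seat it, release and retreat.

Request:
{"name": "send_rows", "arguments": {"targets": "0 0 0 0 0 0 15;0 0 0 0 0 0 15;0 0 0 0 0 0 15;0 0 0.001 0 0 0 15;0 0 0.002 0 0 0 15;0 0 0.003 0 0 0 15;0 0 0.004 0 0 0 15;0 0 0.005 0 0 0 15;0 0 0.0055 0 0 0 15;0 0 0.0055 0 0 0 15;0 0 0.0055 0 0 0 15;0 0 0.0055 0 0 0 15"}}

```text
time_s: 23.88
ee_pos: [578.6, -177.7, 73.9]
ee_rot: [-180.0, 0.1, 157.2]
force: [-0.7, 1.6, 5.2]
gripper_width: 23.0
gripper_force: 58.0
```

Request:
{"name": "send_rows", "arguments": {"targets": "0 0 -0.0005 0 0 0 15;0 0 -0.001 0 0 0 15;0 0 -0.001 0 0 0 15;0 0 -0.001 0 0 0 60;0 0 -0.001 0 0 0 60;0 0 -0.001 0 0 0 60;0 0 -0.001 0 0 0 60;0 0 -0.001 0 0 0 60;0 0 -0.001 0 0 0 60;0 0 -0.001 0 0 0 60"}}

```text
time_s: 24.72
ee_pos: [577.9, -177.3, 73.7]
ee_rot: [-180.0, -0.0, 157.2]
force: [0.5, 0.9, 0.7]
gripper_width: 54.8
gripper_force: 0.0
```

Request:
{"name": "send_rows", "arguments": {"targets": "0 0 -0.005 0 0 0 60;0 0 -0.015 0 0 0 60;0 0 -0.03 0 0 0 60;0 0 -0.05 0 0 0 60;0 0 -0.075 0 0 0 60;0 0 -0.1 0 0 0 60;0 0 -0.12 0 0 0 60;0 0 -0.12 0 0 0 60;0 0 -0.12 0 0 0 60;0 0 -0.12 0 0 0 60"}}

```text
time_s: 25.55
ee_pos: [577.4, -177.2, 193.5]
ee_rot: [-180.0, -0.1, 157.2]
force: [-0.6, -0.1, 0.4]
gripper_width: 55.0
gripper_force: 0.0
```

Run:
```python
from h import *
a=eyes.grab_frame("side");print(env.state()["time_s"],env.state()["force"])
cv2.imwrite("pics/s9.png",cv2.resize(a["image"][205:305,270:400],None,fx=6,fy=6,interpolation=cv2.INTER_CUBIC))
print([(round((proj(a,[578.5,-178.2,z])-[270,205])[0]*6),round((proj(a,[578.5,-178.2,z])-[270,205])[1]*6)) for z in (64,106)])
```

```text
25.6 [-0.78184421  1.53610566  0.12968193]
[(353, 408), (360, 314)]
```

View pics/s9.png

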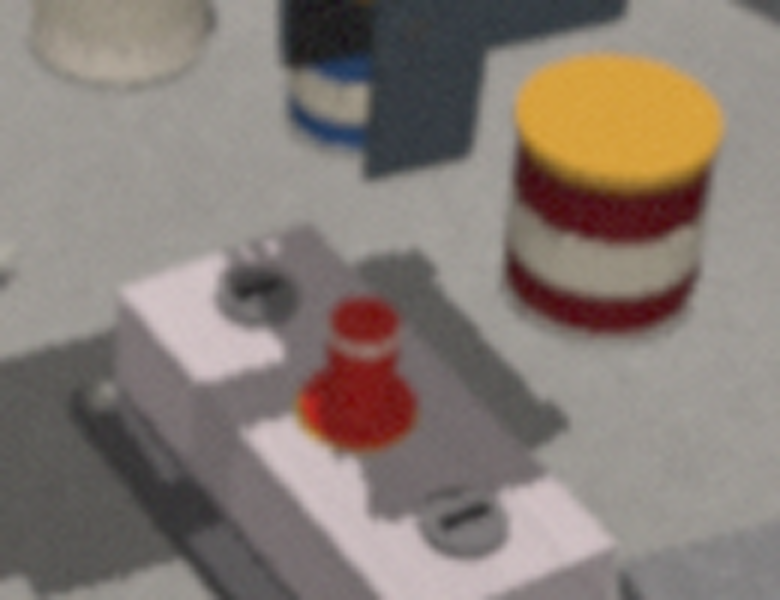

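The plug stands upright and home at about (360,400), its knob top at (364,316) against a predicted (360,314). The fingers are clear, so I'm handing in the job.

```bash
python3 -c "
from workcell import env
print(env.job_done())"
```

```text
the job is handed in; nothing more can be done
None
```

I pressed the red plug home in the middle port, pulled it up with about 11 N for roughly a second without it coming out, then let go with it seated and the arm clear; the job is handed in and no verdict came back.

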